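# Put the dropper bottle back in the spice rack

### The arm

A 6-joint arm with a two-finger parallel gripper is mounted at the origin on a cart in front of the work surface, level with it; the furniture and walls round the work are solid. World frame = base frame: x ahead of the robot, y to its left, z up, the work surface at z = 0. Lengths are in m, angles in rad, forces in N, time in s.
With the tool pointing down it reaches from about 0.35 to 0.975 m from the base axis. Payload 4.9 kg.
Tool frame: the origin (TCP) lies on the front face of the gripper's body, between the roots of the fingers; the fingertips stand ctrl.tip_extent ahead of it and the grasp point (between the pads) lies 54 mm ahead of it (ctrl.tip_extent is the distance from the TCP to the fingertips, in m); z points along the fingers, y is the line along which they close (so a half turn about z gives the same grasp; the last joint's range is limited). The gripper opens to 85 mm and grips with 20 to 120 N. Pads are 22 mm wide; open, the fingers measure 114 mm over their backs; the gripper's body (76 mm by 85 mm) begins 54 mm behind the grasp point. The pads swing forward as they close: fully open they stand 13 mm farther back than shut.
Start: joints at [1.127, 0.053, 1.613, -0, 1.476, -0.119], TCP at [0.199, 0.592, 0.304] pointing down, gripper open.
Joint ranges: [-3.01, 3.01], [-1.01, 2.22], [0.06, 2.58], [-1.02, 4.17], [0.09, 2.62], [-3.14, 3.14]. Speed limits (rad/s): [2.57, 2.57, 3.14, 3.14, 3.14, 3.14].

### API

Orientations are given as a rotation vector (axis times angle).
In Python, from station import ctrl gives the robot as it stands.
- The arm moves only by the tool apply_moves, never from a script. Its argument "rows" is one flat list of numbers, 6 for each row, row after row: the shift along the tool's x, y, z normalised to -1 to 1, where 1 is 0.6 m, then the turn, a rotation vector about the tool's x, y, z normalised to -1 to 1, where 1 is 90 degrees. A call has 1 to 20 rows; each row is the pose to reach, as a shift and turn from the pose commanded when the call began, along the tool's axes at that moment; what a row does not reach only later rows make up. A row lasts 1/10 s, in which the tool goes at most 50 mm and 8.59 degrees, less where a joint would pass 70% of its speed; a pose out of reach is approached as far as the arm can. A call with a number of a shift or a turn outside -1 to 1 is refused whole. A call with a gripper value outside its range is refused whole. "grip" is the opening, from 0 (shut) to 1 (fully open), set as the call begins (left out, the last holds). The fingers move at their own pace and stop on an object; "grip_force" is the grip in N (left out, the last holds). Time passes only in rows, so rows that repeat a pose let the fingers close. It gives the time, the measured TCP pose, the force, the opening and the grip force at its end, in the units of the state.
- ctrl.get_obs(): the state, without advancing time (a new reading comes with each control period).
- ctrl.get_image(name): name is "scene" or "top" or "wrist"; returns (picture, depth): 480x640x3 uint8, blue, green, red; 480x640 float32, m along the optical axis (not along the pixel's ray), 0 where there is no reading.
- ctrl.camera_model(name): a dict with "mtx" (3x3 intrinsics, pixels), "R" (3x3) and "t" (3): a world point X has camera coordinates R X + t; the wrist camera has in their place "tool_from_camera" (4x4, takes a point from camera to tool coordinates, whose origin is the TCP and whose axes are the flange's). Camera axes: x right, y down, z forward; pixel columns grow to the right and rows downward; lengths in m; the calibration is good to about 2 mm. The wrist camera is an equidistant fisheye: a pixel r from the principal point sees the ray r / f radians off the axis. A picture is of the moment at which its call begins: read the wrist's pose just before it. camera_model takes no time and is no camera call.
- ctrl.finish_job(): hands the job in; it is judged then, once.
The state is a dict: "t": time; "q": joint angles; "dq": joint speeds; "effort": joint torques, N m; "tool_pos": TCP position; "tool_rot": TCP orientation; "contact_force": force on the tool from outside, world axes, zero at the start; "wrist_torque": the same for the moment, N m; "opening": finger opening in m; "grip_force": force on a finger pad.
Only numpy, scipy, OpenCV 4.12 (cv2) and the standard library are available. Lean on these libraries where they do the work, as an engineer would, in place of code of your own. Each camera call takes 0.05 s, during which the arm holds its last target. There are 200 camera calls.

### The job

Pick up the little dropper bottle, the slim one with a rubber bulb on top, and stand it upright in the one empty hole of the wooden spice rack, down on the hole's floor. Lower it in rather than dropping it, and leave the two jars that are already in the rack standing in their holes.

Things in the scene. Friction and masses are not known exactly. Their poses are not given: they have to be found in the camera images.
- dropper_bottle: Small loose dropper bottle (the vial), 102 mm tall: round body 33 mm in diameter up to 56 mm, shoulder sloping in to 62 mm, cap 24 mm in diameter from 62 to 77 mm, rubber bulb 13 mm in diameter above. About 0.07 kg. Stands upright left of the rack in a row with a salt shaker and a spice jar (44 mm wide, 90 and 104 mm tall), any order, 80 mm or more apart. Origin: centre of its underside; z up.
- empty_hole: Cork pad, 46 mm across, on the floor of the rack's empty hole (any of the three). Origin: centre of its upper face, on the hole's axis, 15 mm above the worktop; the bottle's underside rests here. y along the row of holes, x across it, z up. The hole is round, 54 mm in diameter; its rim is 29 mm above this origin. Rack: fixed, wooden, 90 mm (x) by 282 mm (y), ends 49 mm high.
- rack_jar_a: Capped spice jar, 44 mm in diameter, 104 mm tall, standing loose in one of the other two holes of the rack (three holes in a row, 86 mm apart), its underside 13 mm above the worktop. Origin: centre of its underside. It is to stay there.
- rack_jar_b: Capped spice jar, 40 mm in diameter, 98 mm tall, standing loose in the remaining hole of the rack, its underside 13 mm above the worktop. Origin: centre of its underside. It is to stay there.
Things that resemble listed ones, but are neither listed nor needed, are in the scene too. What is shaped like the rack_jar_a but purple is not meant.

How it is judged:
By the outcome, as a careful person would: the job done as asked, in the order asked, and still so for the second after the job is handed in, with the robot touching nothing.
It also fails if it takes over 38 s, if anything falls off the work surface, if the arm or the gripper's body presses on something with over 40 N, if the wrist force passes 120 N, or if a joint passes its speed limit or range.

## Working session

There is one attempt and no reset: what is moved stays moved. The work goes in short steps, Python scripts to look and compute and a tool call to move; the robot and the scene stay as the last step left them, time stands still between calls to the robot, and variables do not carry over. Pictures are saved under pics/ and viewed, at most 10 in all, crops included, and the job is handed in when it is done.

Besides the shell and the picture viewer there is one more tool, called after "Request:" as name(argument=value, ...), one argument or row to a line, values as JSON. apply_moves: Moves the arm, as the interface text tells. Its arguments: {"type":"object","properties":{"rows":{"type":"array","items":{"type":"number"}},"grip":{"type":"number"},"grip_force":{"type":"number"}},"required":["rows"]}

```bash
mkdir -p pics; cat > h.py <<'E'
import numpy as np, cv2
from station import ctrl
from scipy.spatial.transform import Rotation as Rn
def cloud(name):
    im,d=ctrl.get_image(name); m=ctrl.camera_model(name)
    v,u=np.indices(d.shape); K=m["mtx"]
    c=np.stack([(u-K[0,2])/K[0,0]*d,(v-K[1,2])/K[1,1]*d,d],-1)
    return im,d,(c-np.array(m["t"]).ravel())@np.array(m["R"])
E
python3 - <<'E'
from h import *
o=ctrl.get_obs(); print(o, ctrl.tip_extent)
for n in("top","scene"):
    im,d,P=cloud(n); cv2.imwrite(f"pics/{n}0.png",im); np.save(n+".npy",P); print(n,ctrl.camera_model(n))
E
```

```text
{'t': 0.0, 'q': array([ 1.12702395e+00,  5.33550680e-02,  1.61428612e+00, -1.02471284e-06,
        1.47598905e+00, -1.19012667e-01]), 'dq': array([-0.00034989,  0.00038031,  0.00108978, -0.00043006, -0.00077856,
        0.00089629]), 'effort': array([-1.40383530e-03, -3.93688309e+01, -3.70173776e+01, -2.45503761e-04,
        7.10455875e-03, -5.10372288e-06]), 'tool_pos': array([0.19922986, 0.59189991, 0.30266868]), 'tool_rot': array([-5.07800815e-01, -3.09970718e+00,  3.07464243e-03]), 'contact_force': array([0.26760895, 0.04723941, 0.53333181]), 'wrist_torque': array([ 0.00540996, -0.03513187, -0.01541002]), 'grip_force': 0.0, 'opening': 0.08552705070246742} 0.0726
top {'mtx': array([[620.5747388 ,   0.        , 322.31002176],
       [  0.        , 620.5747388 , 230.62837646],
       [  0.        ,   0.        ,   1.        ]]), 'R': array([[-0.00774914, -0.99996117, -0.00419705],
       [-0.99684741,  0.00805631, -0.07893245],
       [ 0.0789632 ,  0.00357216, -0.99687113]]), 't': array([-0.05803114,  0.54278079,  1.49928727])}
scene {'mtx': array([[528.9722007 ,   0.        , 319.93485887],
       [  0.        , 528.9722007 , 242.38804304],
       [  0.        ,   0.        ,   1.        ]]), 'R': array([[ 0.89081829, -0.45427578, -0.00873381],
       [-0.25657319, -0.48708065, -0.83481893],
       [ 0.37498395,  0.74591283, -0.55045534]]), 't': array([-0.5082338 ,  0.13503352,  0.99879116])}
```

View pics/top0.png

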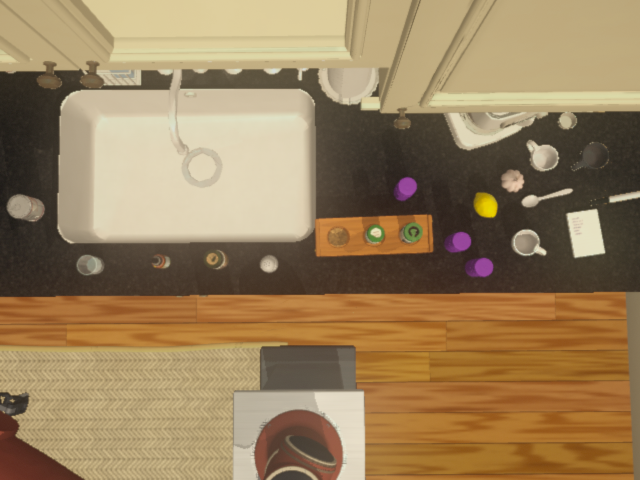

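View pics/scene0.png

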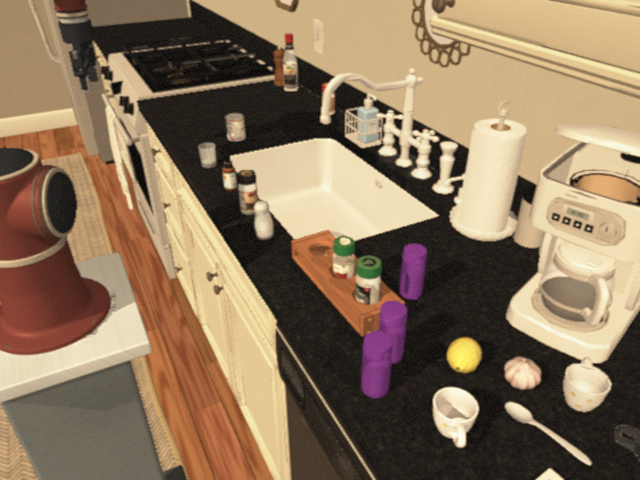

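The top view shows the rack at (375,235) with its empty hole at the left (338,236). The loose row is: shaker (268,264), jar (215,260) and a slim brown bottle (160,262), which is probably the dropper. The scene view shows the bottle at (229,175). I'll measure these next.

```bash
python3 - <<'E'
from h import *
P=np.load("top.npy"); S=np.load("scene.npy")
for n,Q,(u,v,w) in [("drop",P,(160,262,14)),("jar",P,(215,260,14)),("shaker",P,(268,264,14)),("glass",P,(90,265,16)),("dropS",S,(229,175,16)),("jarS",S,(247,192,22))]:
    q=Q[v-w:v+w,u-w:u+w].reshape(-1,3); q=q[(q[:,2]>.015)&(q[:,2]<.2)&(q[:,0]<.63)]
    print(n,len(q),"zmax",q[:,2].max().round(3))
    for a,b in((.015,.06),(.06,.08),(.08,.12)):
        s=q[(q[:,2]>a)&(q[:,2]<b)]
        if len(s)>3: print("  z",a,b,len(s),"min",s.min(0).round(3),"max",s.max(0).round(3))
# rack: jars + top surface + cork
im=cv2.imread("pics/top0.png"); hsv=cv2.cvtColor(im,cv2.COLOR_BGR2HSV)
q=P[205:265,305:445]; m=(q[...,2]>.035)&(q[...,2]<.055)
pts=q[m]; r=cv2.minAreaRect((pts[:,:2]*1000).astype(np.float32)); print("rack",r,np.median(pts[:,2]))
for (u,v) in((338,236),(375,234),(412,232)):
    q=P[v-14:v+14,u-14:u+14].reshape(-1,3)
    a=q[(q[:,2]>.095)]; b=q[q[:,2]<.03]
    print(u,"high",len(a),a.size and (a.min(0).round(3),a.max(0).round(3)),"low",len(b),b.size and (b.min(0).round(3),b.max(0).round(3)))
big=np.hstack([cv2.resize(im[200:290,130:290],None,fx=2.5,fy=2.5),cv2.resize(im[200:290,305:445],None,fx=2.5,fy=2.5)])
s=cv2.imread("pics/scene0.png")[150:250,190:290]
cv2.imwrite("pics/c1.png",np.vstack([big,cv2.copyMakeBorder(cv2.resize(s,None,fx=3.5,fy=3.5),0,0,0,big.shape[1]-350,0)]))
E
```

```text
drop 214 zmax 0.108
  z 0.015 0.06 87 min [0.456 0.312 0.016] max [0.487 0.346 0.06 ]
  z 0.06 0.08 85 min [0.455 0.314 0.06 ] max [0.486 0.343 0.08 ]
  z 0.08 0.12 42 min [0.462 0.321 0.08 ] max [0.481 0.336 0.108]
jar 392 zmax 0.112
  z 0.015 0.06 49 min [0.452 0.169 0.015] max [0.494 0.185 0.059]
  z 0.06 0.08 39 min [0.452 0.169 0.06 ] max [0.495 0.193 0.08 ]
  z 0.08 0.12 304 min [0.452 0.169 0.08 ] max [0.495 0.214 0.112]
shaker 252 zmax 0.098
  z 0.015 0.06 73 min [0.442 0.046 0.026] max [0.483 0.084 0.06 ]
  z 0.06 0.08 32 min [0.446 0.051 0.06 ] max [0.48  0.085 0.08 ]
  z 0.08 0.12 147 min [0.446 0.051 0.08 ] max [0.477 0.084 0.098]
glass 337 zmax 0.07
  z 0.015 0.06 290 min [0.44  0.475 0.015] max [0.486 0.525 0.06 ]
  z 0.06 0.08 47 min [0.44  0.475 0.06 ] max [0.486 0.522 0.07 ]
dropS 460 zmax 0.106
  z 0.015 0.06 213 min [0.45  0.309 0.015] max [0.484 0.492 0.06 ]
  z 0.06 0.08 124 min [0.448 0.172 0.06 ] max [0.479 0.339 0.08 ]
  z 0.08 0.12 123 min [0.447 0.172 0.08 ] max [0.473 0.33  0.106]
jarS 1041 zmax 0.106
  z 0.015 0.06 447 min [0.447 0.165 0.015] max [0.491 0.326 0.06 ]
  z 0.06 0.08 238 min [0.442 0.047 0.06 ] max [0.491 0.315 0.08 ]
  z 0.08 0.12 356 min [0.443 0.049 0.08 ] max [0.492 0.215 0.106]
rack ((529.4844360351562, -185.96640014648438), (90.3322525024414, 282.3962097167969), 1.7181795835494995) 0.04584292706071173
338 high 4 (array([ 0.422, -0.068,  1.537]), array([ 0.422, -0.068,  1.537])) low 378 (array([ 0.502, -0.125,  0.005]), array([ 0.554, -0.074,  0.025]))
375 high 253 (array([ 0.422, -0.205,  0.096]), array([ 0.548, -0.068,  1.537])) low 94 (array([ 0.506, -0.214,  0.007]), array([ 0.558, -0.162,  0.022]))
412 high 305 (array([ 0.422, -0.292,  0.096]), array([ 0.554, -0.068,  1.537])) low 63 (array([ 0.508, -0.295,  0.007]), array([ 0.56 , -0.248,  0.028]))
```

View pics/c1.png

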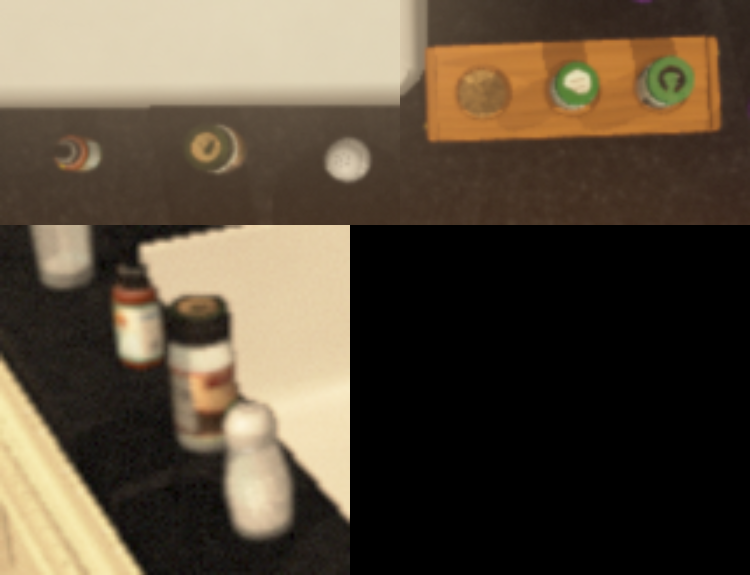

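The bottle stands at about (0.470, 0.329), and its size and height fit. The hole is at about (0.527, −0.100), reached from the rack centre plus 86 mm along its axis. I'll close the fingers along world x.

```bash
cat >> h.py <<'E'
def togo(p,ydir=None):
    o=ctrl.get_obs(); R=Rn.from_rotvec(o["tool_rot"])
    s=R.inv().apply(np.array(p)-o["tool_pos"])/.6
    r=np.zeros(3)
    if ydir is not None:
        y=np.array([np.cos(ydir),np.sin(ydir),0]); z=np.array([0,0,-1.]); T=np.stack([np.cross(y,z),y,z],1)
        r=(R.inv()*Rn.from_matrix(T)).as_rotvec()/(np.pi/2)
    print("row",s.round(4),r.round(4))
E
python3 -c "
from h import *
togo([.470,.329,.23],0); m=ctrl.camera_model('wrist'); print(m)"
```

```text
row [-0.5675 -0.2711  0.1217] [-1.200e-03  6.000e-04  7.932e-01]
{'mtx': array([[371.64829954,   0.        , 318.63815699],
       [  0.        , 371.64829954, 237.05337225],
       [  0.        ,   0.        ,   1.        ]]), 'tool_from_camera': array([[-5.41709273e-04, -9.47298210e-01, -3.20352632e-01,
         8.30196958e-02],
       [ 9.99999729e-01, -6.72976184e-04,  2.99045485e-04,
        -2.71717386e-04],
       [-4.98874944e-04, -3.20352383e-01,  9.47298317e-01,
        -6.91329704e-02],
       [ 0.00000000e+00,  0.00000000e+00,  0.00000000e+00,
         1.00000000e+00]])}
```

Request:
apply_moves(
  rows=[-0.5675,-0.271,0.12,0,0,0.793,-0.5675,-0.271,0.12,0,0,0.793,-0.5675,-0.271,0.12,0,0,0.793,-0.5675,-0.271,0.12,0,0,0.793,-0.5675,-0.271,0.12,0,0,0.793,-0.5675,-0.271,0.12,0,0,0.793,-0.5675,-0.271,0.12,0,0,0.793,-0.5675,-0.271,0.12,0,0,0.793,-0.5675,-0.271,0.12,0,0,0.793,-0.5675,-0.271,0.12,0,0,0.793,-0.5675,-0.271,0.12,0,0,0.793,-0.5675,-0.271,0.12,0,0,0.793,-0.5675,-0.271,0.12,0,0,0.793],
  grip=1,
)

```text
t: 1.4
tool_pos: [0.4698, 0.3302, 0.2321]
tool_rot: [2.219, 2.224, 0.0]
contact_force: [-0.4, 0.3, -0.0]
opening: 0.0854
grip_force: 0.0
```

```bash
cat >> h.py <<'E'
def wrist(fn):
    o=ctrl.get_obs(); im,d=ctrl.get_image("wrist"); m=ctrl.camera_model("wrist"); cv2.imwrite(fn,im)
    K=m["mtx"]; v,u=np.indices(d.shape); a=(u-K[0,2])/K[0,0]; b=(v-K[1,2])/K[1,1]; th=np.hypot(a,b); k=np.tan(th)/np.maximum(th,1e-9)
    c=np.stack([a*k*d,b*k*d,d,np.ones_like(d)],-1)@np.array(m["tool_from_camera"]).T
    T=c[...,:3]; return o,im,d,T,Rn.from_rotvec(o["tool_rot"]).apply(T.reshape(-1,3)).reshape(T.shape)+o["tool_pos"]
E
python3 - <<'E'
from h import *
o,im,d,T,W=wrist("pics/w1.png"); print(o["t"],o["tool_pos"],o["tool_rot"])
q=W[(d>0)&(abs(W[...,0]-.47)<.05)&(abs(W[...,1]-.329)<.05)&(W[...,2]>.01)&(W[...,2]<.13)]
for a,b in((.01,.055),(.064,.075),(.08,.098),(.099,.12)):
    s=q[(q[:,2]>a)&(q[:,2]<b)]
    if len(s)>3: print(a,b,len(s),s.min(0).round(4),s.max(0).round(4),np.median(s,0).round(4))
togo([.47,.329,.106],0)
E
```

```text
1.4 [0.46977171 0.33018654 0.23208712] [2.21901098e+00 2.22375707e+00 4.62742994e-04]
0.01 0.055 595 [0.4515 0.3356 0.01  ] [0.4836 0.3485 0.055 ] [0.468  0.3462 0.0362]
0.064 0.075 274 [0.4561 0.3235 0.0642] [0.4795 0.3436 0.075 ] [0.4681 0.3398 0.0711]
0.08 0.098 369 [0.4615 0.3251 0.08  ] [0.4743 0.338  0.098 ] [0.4677 0.3352 0.0949]
0.099 0.12 51 [0.4647 0.3282 0.099 ] [0.4706 0.334  0.1014] [0.4677 0.3314 0.0997]
row [-1.900e-03  2.000e-04  2.102e-01] [ 0.0002 -0.0001  0.0012]
```

View pics/w1.png

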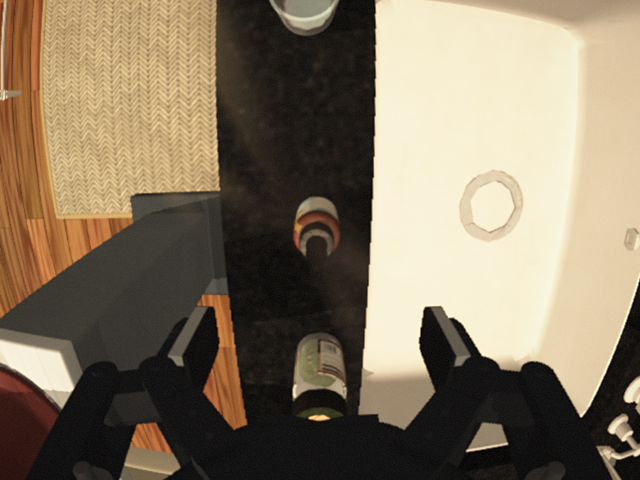

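The wrist view shows the bottle at (317,225) with its bulb at (317,245), and the spice jar at (320,370). The refined bottle centre is (0.4678, 0.3315), so I'm descending.

Request:
apply_moves(
  rows=[0.002,-0.0033,0.05,0,0,0,0.002,-0.0033,0.1,0,0,0,0.002,-0.0033,0.14,0,0,0,0.002,-0.0033,0.17,0,0,0,0.002,-0.0033,0.19,0,0,0,0.002,-0.0033,0.2,0,0,0,0.002,-0.0033,0.209,0,0,0,0.002,-0.0033,0.209,0,0,0,0.002,-0.0033,0.209,0,0,0],
)

```text
t: 2.35
tool_pos: [0.4688, 0.331, 0.1074]
tool_rot: [2.221, 2.222, 0.002]
contact_force: [-0.0, -0.4, 0.4]
opening: 0.0854
grip_force: 0.0
```

Request:
apply_moves(
  rows=[0,0,0,0,0,0,0,0,0,0,0,0,0,0,0,0,0,0,0,0,0,0,0,0,0,0,0,0,0,0,0,0,0,0,0,0,0,0,0,0,0,0,0,0,0,0,0,0,0,0,0,0,0,0,0,0,0,0,0,0,0,0,0,0,0,0,0,0,0,0,0,0],
  grip=0.2,
  grip_force=30,
)

```text
t: 3.55
tool_pos: [0.4684, 0.3309, 0.1069]
tool_rot: [2.221, 2.222, 0.001]
contact_force: [-1.2, -0.8, 4.8]
opening: 0.0313
grip_force: 30.2
```

```bash
python3 - <<'E'
from h import *
o,im,d,T,W=wrist("pics/w2.png"); print(o)
# dark gripper finger points: near, tool y within 60mm
m=(d>0)&(abs(T[...,1])<.06)&(abs(T[...,1])>.0175)&(abs(T[...,0])<.02)&(T[...,2]>.03)&(T[...,2]<.1)
for sg in(-1,1):
    s=T[m&(sg*T[...,1]>0)]; print(sg,len(s),s.min(0).round(4),s.max(0).round(4),np.percentile(s[:,2],[50,95,99]).round(4))
E
```

```text
{'t': 3.55, 'q': array([4.85221013e-01, 1.35864803e-01, 1.87549939e+00, 1.18112442e-04,
       1.12981283e+00, 4.84797728e-01]), 'dq': array([-1.26520903e-03, -1.42150876e-03, -2.59206194e-04, -8.18845274e-04,
        4.05573875e-04,  5.56771673e-05]), 'effort': array([-3.97395417e-01, -3.49213958e+01, -2.99154460e+01, -1.26567255e-01,
       -4.29282747e-01, -1.67045851e-03]), 'tool_pos': array([0.46842931, 0.33089379, 0.1069152 ]), 'tool_rot': array([2.22101239e+00, 2.22184075e+00, 6.73292603e-04]), 'contact_force': array([-1.15504808, -0.80739155,  4.83732213]), 'wrist_torque': array([-0.02826471,  0.25656735,  0.02226989]), 'grip_force': 30.172476204461418, 'opening': 0.03132924666931808}
-1 1489 [-0.0114 -0.0367  0.03  ] [ 0.0136 -0.0175  0.0714] [0.0465 0.0653 0.069 ]
1 1173 [0.0058 0.0175 0.03  ] [0.0137 0.0356 0.0708] [0.0482 0.0656 0.0685]
```

View pics/w2.png

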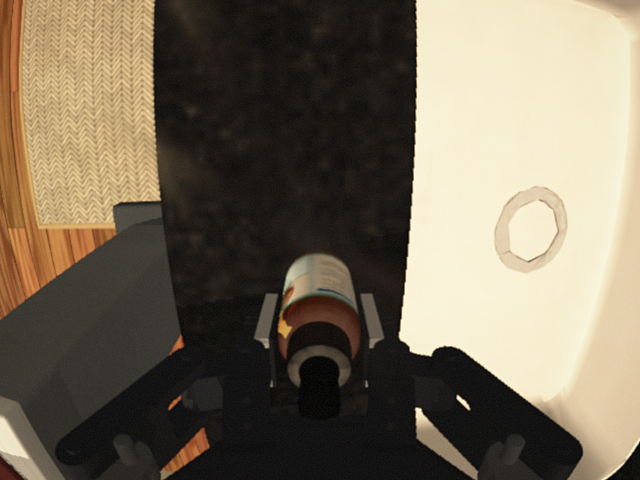

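The bottle is held between the pads at (318,320). The fingertips are about 6 mm above where the rim will be. Now I'll lift it and carry it to a point above the hole.

Request:
apply_moves(
  rows=[0,0,-0.01,0,0,0,0,0,-0.04,0,0,0,0,0,-0.09,0,0,0,0,0,-0.14,0,0,0,0,0,-0.19,0,0,0,0,0,-0.23,0,0,0,0,0,-0.25,0,0,0],
)

```text
t: 4.3
tool_pos: [0.4689, 0.331, 0.259]
tool_rot: [2.22, 2.221, 0.005]
contact_force: [1.1, 0.4, -0.4]
opening: 0.0314
grip_force: 29.8
```

Request:
apply_moves(
  rows=[-0.015,0.002,0,0,0,0,-0.045,0.006,0,0,0,0,-0.09,0.012,0,0,0,0,-0.145,0.02,0,0,0,0,-0.205,0.028,0,0,0,0,-0.265,0.036,0,0,0,0,-0.325,0.044,0,0,0,0,-0.385,0.052,0,0,0,0,-0.445,0.06,0,0,0,0,-0.505,0.068,0,0,0,0,-0.56,0.076,0,0,0,0,-0.61,0.083,0,0,0,0,-0.655,0.089,0,0,0,0,-0.69,0.094,0,0,0,0,-0.71,0.097,0,0,0,0,-0.719,0.0975,0,0,0,0,-0.719,0.0975,0,0,0,0,-0.719,0.0975,0,0,0,0],
)

```text
t: 6.1
tool_pos: [0.5267, -0.1, 0.256]
tool_rot: [-2.22, -2.222, 0.0]
contact_force: [0.3, 0.3, -1.3]
opening: 0.0313
grip_force: 29.8
```

```bash
python3 - <<'E'
from h import *
o,im,d,T,W=wrist("pics/w3.png"); print(o["t"],o["tool_pos"],o["tool_rot"],o["opening"],o["grip_force"])
# bottle in hand
s=W[(d>0)&(abs(T[...,1])<.015)&(abs(T[...,0])<.03)&(T[...,2]>.05)&(T[...,2]<.115)]; 
for a in(.06,.075,.09,.1):
    t=s[abs(s[:,2]-(o["tool_pos"][2]-a))<.004]; print("bottle slice",a,len(t),t.max(0).round(4) if len(t) else "")
print("lowest",np.percentile(s[:,2],[0,1,2]))
q=W[(d>0)&(abs(W[...,0]-.527)<.04)&(abs(W[...,1]+.09)<.05)]
b=q[(q[:,2]<.028)&(q[:,2]>0.005)&(np.hypot(q[:,0]-.527,q[:,1]+.1)<.035)]; print("low",len(b),b.min(0).round(4),b.max(0).round(4),np.median(b,0))
from numpy.linalg import lstsq
c=W[(d>0)&(abs(W[...,2]-.045)<.006)&(abs(W[...,0]-.527)<.06)&(W[...,1]>-.2)&(W[...,1]<0)]; print("rack top y max",c[:,1].max(),c[:,0].min(),c[:,0].max())
# hole fit on the top view: edge between low and rack, depth mask
P=np.load("top.npy"); g=P[215:258,320:357]; lo=((g[...,2]<.03)).astype(np.uint8); n,l,st,_=cv2.connectedComponentsWithStats(lo); k=1+st[1:,4].argmax(); pts=g[l==k]; print("top hole",pts.min(0),pts.max(0),pts.mean(0))
E
```

```text
6.1 [ 0.52666704 -0.09995031  0.25600516] [-2.21962114e+00 -2.22182173e+00  1.71245917e-04] 0.03134262380438959 29.824871151940897
bottle slice 0.06 734 [ 0.5416 -0.082   0.2   ]
bottle slice 0.075 498 [ 0.5414 -0.0822  0.185 ]
bottle slice 0.09 389 [ 0.5416 -0.0822  0.17  ]
bottle slice 0.1 258 [ 0.5415 -0.0823  0.16  ]
lowest [0.14813558 0.15125849 0.15228689]
low 3166 [ 0.4945 -0.1339  0.0095] [ 0.5517 -0.0774  0.0171] [ 0.52350527 -0.10419364  0.0135963 ]
rack top y max -0.04168212679766863 0.4770975811289682 0.5699077228773597
top hole [ 0.50185028 -0.12531713  0.00541708] [ 0.55433121 -0.07367317  0.02499686] [ 0.52862166 -0.10016355  0.01595232]
```

View pics/w3.png

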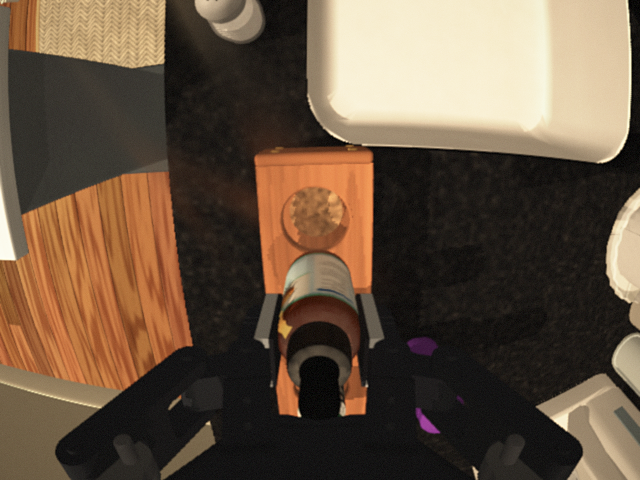

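The wrist view shows the empty hole at (315,215), unobstructed, with the bottle hanging straight above the rack. I'll do one rim fit before lowering.

```bash
python3 - <<'E'
from h import *
o,im,d,T,W=wrist("pics/w4.png")
lo=((d>0)&(W[...,2]<.040)).astype(np.uint8); lo[:175]=0; lo[260:]=0; lo[:,:270]=0; lo[:,365:]=0
lo=cv2.morphologyEx(lo,cv2.MORPH_OPEN,np.ones((3,3),np.uint8))
n,l,st,ce=cv2.connectedComponentsWithStats(lo); k=l[215,315]; print(st[k],ce[k])
c=max(cv2.findContours((l==k).astype(np.uint8),0,cv2.CHAIN_APPROX_NONE)[0],key=len)[:,0]
# rays to plane z=.044
m=ctrl.camera_model("wrist"); R=Rn.from_rotvec(o["tool_rot"]).as_matrix(); M=m["tool_from_camera"]
C=R@M[:3,3]+o["tool_pos"]; Di=(W[c[:,1],c[:,0]]-C)
X=C+Di*((.044-C[2])/Di[:,2])[:,None]
X=X[np.array(c[:,1])<245]
e=cv2.fitEllipse((X[:,:2]*1000).astype(np.float32)); print(e,X.min(0),X.max(0))
rk=W[205:215,:][(d[205:215]>0)&(abs(W[205:215,:,2]-.044)<.005)&(W[205:215,:,0]<.59)&(W[205:215,:,0]>.46)]; print("rack x at y",rk[:,1].mean(),rk[:,0].min(),rk[:,0].max())
E
```

```text
[ 282  187   67   64 3357] [315.1888591  218.73458445]
((523.2400512695312, -97.95463562011719), (51.88848876953125, 52.2376823425293), 54.13903045654297) [ 0.49707356 -0.1182904   0.044     ] [ 0.54934739 -0.07175058  0.044     ]
rack x at y -0.0897062330199412 0.4779328947518095 0.5684283356921823
```

The wrist camera's bias at the bottle was −0.6 mm, so I'm trusting its rim fit. The shift is −2.7 mm in x and +0.5 mm in y.

Request:
apply_moves(
  rows=[0.001,-0.0045,0.01,0,0,0,0.001,-0.0045,0.03,0,0,0,0.001,-0.0045,0.055,0,0,0,0.001,-0.0045,0.08,0,0,0,0.001,-0.0045,0.105,0,0,0,0.001,-0.0045,0.125,0,0,0,0.001,-0.0045,0.145,0,0,0,0.001,-0.0045,0.16,0,0,0,0.001,-0.0045,0.175,0,0,0,0.001,-0.0045,0.19,0,0,0,0.001,-0.0045,0.2,0,0,0,0.001,-0.0045,0.21,0,0,0,0.001,-0.0045,0.215,0,0,0,0.001,-0.0045,0.215,0,0,0],
)

```text
t: 7.6
tool_pos: [0.524, -0.1, 0.1271]
tool_rot: [-2.221, -2.221, 0.0]
contact_force: [0.8, -0.0, -1.0]
opening: 0.0314
grip_force: 29.8
```

Request:
apply_moves(
  rows=[0,0,0.002,0,0,0,0,0,0.004,0,0,0,0,0,0.006,0,0,0,0,0,0.007,0,0,0,0,0,0.007,0,0,0],
)

```text
t: 8.1
tool_pos: [0.5242, -0.1, 0.1232]
tool_rot: [-2.221, -2.222, 0.0]
contact_force: [0.3, -1.3, 1.0]
opening: 0.0313
grip_force: 29.8
```

Request:
apply_moves(
  rows=[0,0,0.001,0,0,0,0,0,0.002,0,0,0,0,0,0.002,0,0,0],
)

```text
t: 8.4
tool_pos: [0.5242, -0.1, 0.1221]
tool_rot: [2.221, 2.222, 0.0]
contact_force: [0.6, -0.3, -1.0]
opening: 0.0308
grip_force: 29.9
```

```bash
python3 - <<'E'
from h import *
o,im,d,T,W=wrist("pics/w5.png"); print(o["tool_pos"],o["contact_force"],o["wrist_torque"])
im2,_=ctrl.get_image("scene"); s=cv2.resize(im2[200:340,270:420],None,fx=2.2,fy=2.2)
a=im[200:400,220:420]; a=cv2.resize(a,(s.shape[0],s.shape[0])); cv2.imwrite("pics/c5.png",np.hstack([a,s]))
E
```

```text
[ 0.52422796 -0.10004302  0.1220845 ] [ 0.57706111 -0.34134793 -1.0186048 ] [ 0.03701633  0.00759842 -0.03917601]
```

View pics/c5.png

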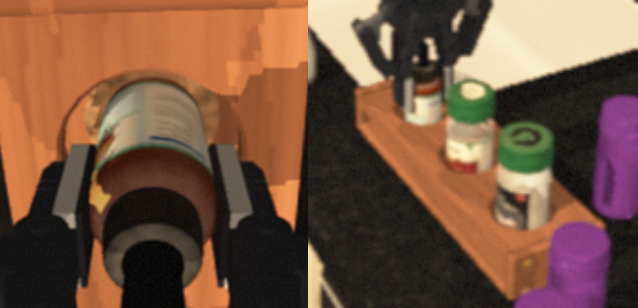

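The bottle is inside the hole at the left of the crop, and both jars are standing undisturbed. There's no contact force yet, so I'll creep down further.

Request:
apply_moves(
  rows=[0,0,0.001,0,0,0,0,0,0.0015,0,0,0,0,0,0.0015,0,0,0],
)

```text
t: 8.8
tool_pos: [0.5244, -0.1001, 0.122]
tool_rot: [-2.221, -2.222, 0.0]
contact_force: [-3.0, 1.0, 4.0]
opening: 0.0313
grip_force: 30.3
```

Request:
apply_moves(
  rows=[0,0,0.001,0,0,0,0,0,0.0015,0,0,0,0,0,0.0015,0,0,0],
)

```text
t: 9.1
tool_pos: [0.5245, -0.1002, 0.1219]
tool_rot: [-2.221, -2.222, 0.001]
contact_force: [-4.4, 1.6, 9.6]
opening: 0.0312
grip_force: 30.8
```

It's seated: 9.6 N up at the expected height. I'll ease off about 1 mm, then open gently.

Request:
apply_moves(
  rows=[0,0,-0.0015,0,0,0,0,0,-0.0015,0,0,0],
)

```text
t: 9.3
tool_pos: [0.5244, -0.1001, 0.122]
tool_rot: [2.221, 2.222, -0.0]
contact_force: [-2.9, 0.5, 6.6]
opening: 0.0312
grip_force: 30.4
```

Request:
apply_moves(
  rows=[0,0,0,0,0,0,0,0,0,0,0,0,0,0,0,0,0,0,0,0,0,0,0,0,0,0,0,0,0,0,0,0,0,0,0,0,0,0,0,0,0,0,0,0,0,0,0,0],
  grip=0.7,
  grip_force=20,
)

```text
t: 10.1
tool_pos: [0.5243, -0.1, 0.1212]
tool_rot: [2.221, 2.222, 0.0]
contact_force: [0.4, 0.8, -0.3]
opening: 0.0595
grip_force: 0.0
```

Request:
apply_moves(
  rows=[0,0,-0.01,0,0,0,0,0,-0.03,0,0,0,0,0,-0.06,0,0,0,0,0,-0.1,0,0,0,0,0,-0.15,0,0,0,0,0,-0.2,0,0,0,0,0,-0.22,0,0,0,0,0,-0.22,0,0,0],
)

```text
t: 10.9
tool_pos: [0.5254, -0.1004, 0.2564]
tool_rot: [2.217, 2.218, 0.004]
contact_force: [-0.8, 0.3, -0.3]
opening: 0.0598
grip_force: 0.0
```

```bash
python3 - <<'E'
from h import *
o,im,d,T,W=wrist("pics/w6.png"); print(o["t"],o["tool_pos"],o["contact_force"])
q=W[(d>0)&(abs(W[...,0]-.524)<.03)&(abs(W[...,1]+.1)<.03)&(W[...,2]>.05)&(W[...,2]<.13)]
for a,b in((.05,.07),(.079,.09),(.096,.113),(.113,.13)):
    s=q[(q[:,2]>a)&(q[:,2]<b)]
    if len(s)>3: print(a,b,s.min(0).round(4),s.max(0).round(4))
im2,_=ctrl.get_image("scene"); s=cv2.resize(im2[200:340,270:420],None,fx=2.2,fy=2.2)
cv2.imwrite("pics/c6.png",np.hstack([cv2.resize(im,(410,308)),s]))
E
```

```text
10.9 [ 0.5253565  -0.10039815  0.25638075] [-0.80185145  0.27345372 -0.34401305]
0.05 0.07 [ 0.5074 -0.1038  0.05  ] [ 0.5397 -0.0822  0.0699]
0.079 0.09 [ 0.5121 -0.1091  0.079 ] [ 0.535  -0.0875  0.09  ]
0.096 0.113 [ 0.5174 -0.1069  0.0961] [ 0.5302 -0.0928  0.113 ]
0.113 0.13 [ 0.519  -0.1042  0.113 ] [ 0.5282 -0.0956  0.1169]
```

View pics/c6.png

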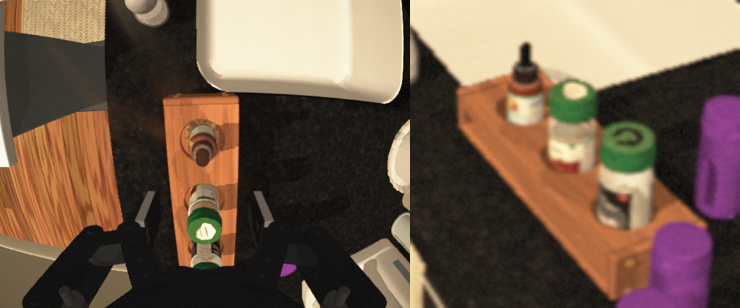

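The bottle stands upright in the hole. Its top is at 0.117 m, which matches 15 mm plus 102 mm, and it's centred. Both jars are in place and the gripper is clear, so I'm handing in.

```bash
python3 -c "
from station import ctrl
print(ctrl.finish_job())"
```

```text
the job is handed in; nothing more can be done
None
```

The dropper bottle stands upright on the floor of the rack's empty hole, both jars are still standing in theirs, and I handed the job in at about 11 s with the gripper clear.

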